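Making up two laminating kits

TASK

Make up two laminating kits. The long tray gets the small bottle, the roller and the lowest bar of the bar feeder: slide that bar out from underneath through the exit, so that the other two drop down and stay in the feeder. The small tray gets the jar and the cup. Everything rests directly on its tray's floor, the bottle, jar and cup standing upright and never knocked over.

Things in the scene. Friction and masses are not known exactly. Their poses are not given: they have to be found in the camera images.
- tray_long: The longer of two low open rectangular aluminium trays, fixed: 256 x 156 mm outside (250 x 150 inside), walls 3 thick, floor 3 thick, rim 12 above the table. Origin: centre of its underside, on the table; its x axis runs along the long side, z up.
- tray_small: The shorter aluminium tray, fixed: 176 x 126 mm outside (170 x 120 inside), walls 3 thick, floor 3 thick, rim 12 above the table. Origin: centre of its underside; x along the long side, z up.
- feeder: Dark steel bar feeder, fixed, 122 mm long (x), 50 wide, 50 high, holding three equal stacked aluminium bars. Origin: centre of its underside, z up. Inner floor 10 above the table; channel 34 wide, 114 long (x -57 to 57), open on top. Exit at the -x end: under two front stops (x -61 to -57, from 25 above the table up) only the lowest bar can pass; it sticks out there, past the floor's end.
- bar_low: Lowest bar in the feeder, aluminium, 110 long (x) x 30 wide (y) x 12 mm thick, 105 g. Origin: centre of its underside, 10 above the table at the start. Its -x end sticks out of the exit by about 36, with free sides and 10 of air beneath: grip it there across its width and pull along the feeder's -x (little force); it is clear of the stops after 80.
- bar_top: The top bar in the feeder, same shape and size; stays in the feeder. Origin: centre of its underside, 34 mm above the table at the start (22 when one bar has been taken from beneath).
- bottle: Small round white bottle with a black cap: body 44 diameter up to 50, then shoulder and cap (22 diameter), 80 mm high in all, about 90 g, standing. Origin: centre of its underside, z up. (The larger bottles at the far edge are not wanted.)
- jar: Low wide grey jar with a steel lid, closed: body 56 diameter and 30 high, lid 60 diameter and 15 high, 45 mm high in all, about 130 g, standing. Origin: centre of its underside, z up.
- cup: Empty open white mixing cup, 62 diameter at the rim, 50 at the foot, 60 high, wall 3 mm, about 30 g, standing. Origin: centre of its underside, z up.
- roller: Laminating roller lying flat, 130 mm long (x), about 90 g: wooden handle 22 diameter from x = -65 to 10, then a steel fork and an aluminium roller, 22 diameter, 50 wide (58 over the fork), centred at x = 54. Origin: underside, below the handle's axis, 10 behind the handle's front end, near the balance point: grip across the handle there or up to 20 behind.
Mind the look-alikes: they are no part of the job. What is shaped like the cup but purple is not meant.

How it is judged:
At the end, for the whole second after the job is handed in: Bottle, roller and lowest bar within the long tray's walls, jar and cup within the small tray's; undersides within 4 mm of the tray floor, tilt under 0.1 rad (roller 0.12), at rest. Top bar level within 12 mm of the feeder's middle, its underside 18 to 27 mm above the table (x of bottle in the frame of tray_long between -0.125 and 0.125 m and y of bottle in the frame of tray_long between -0.075 and 0.075 m and z of bottle in the frame of tray_long between -0.001 and 0.007 m and angle between each of bottle, bar_low, jar, cup's own z axis and vertical below 0.1 rad and linear speed of each of bottle, roller, bar_low, jar, cup, bar_top below 0.02 m/s and x of roller in the frame of tray_long between -0.125 and 0.125 m and y of roller in the frame of tray_long between -0.075 and 0.075 m and z of roller in the frame of tray_long between -0.001 and 0.007 m and angle between roller's own z axis and vertical below 0.12 rad and x of bar_low in the frame of tray_long between -0.125 and 0.125 m and y of bar_low in the frame of tray_long between -0.075 and 0.075 m and z of bar_low in the frame of tray_long between -0.001 and 0.007 m and x of jar in the frame of tray_small between -0.085 and 0.085 m and y of jar in the frame of tray_small between -0.06 and 0.06 m and z of jar in the frame of tray_small between -0.001 and 0.007 m and x of cup in the frame of tray_small between -0.085 and 0.085 m and y of cup in the frame of tray_small between -0.06 and 0.06 m and z of cup in the frame of tray_small between -0.001 and 0.007 m and horizontal distance between bar_top and feeder below 0.012 m and z of bar_top in the frame of feeder between 0.018 and 0.027 m and angle between bar_top's own z axis and vertical below 0.06 rad); the robot touches nothing.
It fails at once if the bottle is knocked over (angle between bottle's own z axis and vertical above 0.8 rad).
It fails at once if the jar is knocked over (angle between jar's own z axis and vertical above 0.8 rad).
It fails at once if the cup is knocked over (angle between cup's own z axis and vertical above 0.8 rad).
It fails at once if the top bar is taken out of the feeder (z of bar_top in the frame of feeder above 0.055 m or horizontal distance between bar_top and feeder above 0.04 m).
It also fails if it takes over 122 s, if anything falls off the work surface, if the arm or the gripper's body presses on something with over 40 N, if the wrist force passes 120 N, or if a joint passes its speed limit or range.

ROBOT

A 6-joint arm with a two-finger parallel gripper is mounted at the origin on the work surface. World frame = base frame: x ahead of the robot, y to its left, z up, the work surface at z = 0. Lengths are in m, angles in rad, forces in N, time in s.
With the tool pointing down it reaches from about 0.225 to 0.875 m from the base axis. Payload 3.4 kg.
Tool frame: the origin (TCP) lies between the finger pads; the fingertips stand 8 mm ahead of it and the grasp point (between the pads) lies 11 mm behind it; z points along the fingers, y is the line along which they close (so a half turn about z gives the same grasp; the last joint's range is limited). The gripper opens to 85 mm and grips with 20 to 120 N. Pads are 22 mm wide; open, the fingers measure 114 mm over their backs; the gripper's body (76 mm by 85 mm) begins 54 mm behind the grasp point. The pads swing forward as they close: fully open they stand 13 mm farther back than shut.
Start: joints at [-0.121, 0.276, 1.505, -0, 1.361, -0.121], TCP at [0.575, -0, 0.239] pointing down, gripper open.
Joint ranges: [-2.89, 2.89], [-0.75, 2.08], [0.22, 2.7], [-1.18, 4.32], [0.11, 2.71], [-2.7, 2.7]. Speed limits (rad/s): [2.57, 2.57, 3.14, 3.14, 3.14, 3.14].

INTERFACE

Orientations are given as a unit quaternion [w, x, y, z].
In Python, from rig import manip, optics, finder gives the robot as it stands.
- The arm moves only by the tool servo_tool, never from a script. Its argument "increments" is a list of rows, each a list of 7 numbers: the shift along the tool's x, y, z in cm, then the turn, a rotation vector about the tool's x, y, z in degrees, then the closure, from -1 (fully open) to 1 (shut). In form: [[x, y, z, rx, ry, rz, gripper], ...]. A call has exactly 5 rows; each row shifts and turns the commanded pose from where the row before left it, along the tool's axes as they then stand; what a row does not reach is not made up. A row lasts 1/10 s, in which the tool goes at most 50 mm and 8.59 degrees, less where a joint would pass 70% of its speed; a pose out of reach is approached as far as the arm can. A call is refused whole if a number of a shift passes 5 or a number of a turn 8.59, either way. A call with a gripper value outside its range is refused whole. The fingers move at their own pace and stop on an object; "squeeze" is the grip in N (left out, the last holds). Time passes only in rows, so rows that do not move let the fingers close, or fill a call up. It gives the time, the measured TCP pose, the force, the opening and the grip force at its end, in the units of the state.
- manip.get_state(): the state, without advancing time (a new reading comes with each control period).
- optics.get_image(name): name is "scene" or "side" or "wrist"; returns the picture (480x640x3 uint8, red, green, blue); there is no depth.
- optics.get_calibration(name): a dict with "fov_y" (degrees; the focal length in pixels is half the picture's height over the tangent of half this angle, whatever the lens; pixels are square), "cx", "cy" (the principal point, pixels), "world_to_cam" (4x4, takes a point from world to camera coordinates). Camera axes: x right, y down, z forward; pixel columns grow to the right and rows downward; lengths in m; the calibration is good to about 2 mm. A picture is of the moment at which its call begins: read the wrist's pose just before it. get_calibration takes no time and is no camera call; for the wrist camera it gives the pose at the moment of the call.
- manip.sign_off(): hands the job in; it is judged then, once.
Trained networks look in the newest picture that a camera, given by its name, has taken for a name from the list of things; names that differ only in an ending like _2 or _b are one class to them, and where a whole thing is asked for, a point or a joint stands for the part that bears it (a point fixed in the world has none). Each returns a list of dicts, best first, with "p" (0 to 1); they miss things now and then, are a little off and sometimes report something else, mostly with a low value. They report only what shows in the picture. A call takes as long as a camera call. They do not tell look-alikes from the thing itself.
- finder.silhouettes(label, camera): "region" (480x640 bool, what is visible of it) and "box" ([centre column, centre row, width, height] in pixels, round what is visible of it).
- finder.tip_of(label, camera): "at" ([column, row] in pixels: a listed point, or the origin of a listed thing).
The state is a dict: "clock": time; "qpos": joint angles; "qd": joint speeds; "effort": joint torques, N m; "position": TCP position; "ee_rot": TCP orientation; "contact_force": force on the tool from outside, world axes, zero at the start; "moment": the same for the moment, N m; "width": finger opening in m; "gripper_force": force on a finger pad.
Only numpy, scipy, OpenCV 4.12 (cv2) and the standard library are available. Lean on these libraries where they do the work, as an engineer would, in place of code of your own. Each camera call takes 0.05 s, during which the arm holds its last target. There are 200 camera calls.

## Working session

There is one attempt and no reset: what is moved stays moved. The work goes in short steps, Python scripts to look and compute and a tool call to move; the robot and the scene stay as the last step left them, time stands still between calls to the robot, and variables do not carry over. Pictures are saved under pics/ and viewed, at most 14 in all, crops included, and the job is handed in when it is done.

Besides the shell and the picture viewer there is one more tool, called by a JSON object that holds its "fn" and its "kwargs". servo_tool: Moves the arm, as the interface text tells. Its arguments: {"type":"object","properties":{"increments":{"type":"array","items":{"type":"array","items":{"type":"number"}}},"squeeze":{"type":"number"}},"required":["increments"]}

```bash
mkdir -p pics; ls; cat > h.py <<'E'
import numpy as np, cv2
from rig import manip, optics, finder
def snap(n,f): 
    im=optics.get_image(n); cv2.imwrite(f'pics/{f}.png',im[:,:,::-1]); return im
def ray(n,uv,z,cal=None):
    c=cal or optics.get_calibration(n); f=240/np.tan(np.radians(c['fov_y'])/2)
    T=np.array(c['world_to_cam']); R,t=T[:3,:3],T[:3,3]
    d=R.T@np.array([(uv[0]-c['cx'])/f,(uv[1]-c['cy'])/f,1]); o=-R.T@t
    return o+d*(z-o[2])/d[2]
def proj(n,p):
    c=optics.get_calibration(n); f=240/np.tan(np.radians(c['fov_y'])/2)
    T=np.array(c['world_to_cam']); q=T[:3,:3]@np.array(p)+T[:3,3]
    return np.array([c['cx']+f*q[0]/q[2],c['cy']+f*q[1]/q[2]])
E
python3 - <<'E'
from h import *
np.set_printoptions(precision=3,suppress=True)
a=snap('scene','s1');b=snap('side','d1')
for n in('scene','side'):
    c=optics.get_calibration(n);T=np.array(c['world_to_cam']);print(n,c['fov_y'],c['cx'],c['cy'],-T[:3,:3].T@T[:3,3],T[2,:3])
    for l in ['tray_long','tray_small','feeder','bar_low','bar_top','bottle','jar','cup','roller']:
        print(l,[(round(r['p'],2),[int(x) for x in r['box']]) for r in finder.silhouettes(l,n)],[(round(r['p'],2),[int(x) for x in r['at']]) for r in finder.tip_of(l,n)])
s=manip.get_state();print(s['clock'],s['position'],s['ee_rot'])
E
```

```text
pics
scene 51.00621911959395 315.5678554734071 237.03260705851253 [1.24  0.23  0.881] [-0.632 -0.19  -0.752]
tray_long [(0.67, [168, 211, 108, 89])] [(0.88, [168, 212])]
tray_small [(0.76, [477, 277, 65, 73])] [(0.89, [473, 275])]
feeder [(0.76, [283, 297, 35, 65]), (0.57, [352, 219, 27, 26])] [(0.72, [285, 301])]
bar_low [(0.51, [292, 266, 13, 7])] []
bar_top [(0.93, [284, 292, 23, 45]), (0.24, [240, 204, 40, 42])] [(0.63, [286, 291])]
bottle [(0.6, [293, 207, 17, 23])] [(0.67, [295, 211])]
jar [(0.81, [352, 218, 28, 28])] [(0.63, [347, 226])]
cup [(0.75, [407, 193, 28, 33])] [(0.81, [395, 234]), (0.79, [401, 201]), (0.22, [281, 302])]
roller [(0.74, [239, 204, 41, 45])] [(0.56, [244, 206])]
side 45.77769191972938 316.2612411471168 238.77827556438206 [ 0.447 -0.855  0.969] [ 0.063  0.692 -0.719]
tray_long [(0.91, [315, 412, 149, 91])] [(0.89, [311, 412])]
tray_small [(0.58, [306, 165, 68, 36])] [(0.74, [303, 163])]
feeder [(0.92, [394, 253, 58, 36])] [(0.74, [391, 260])]
bar_low [(0.55, [358, 261, 18, 14]), (0.51, [277, 231, 26, 29])] [(0.48, [372, 259])]
bar_top [(0.6, [392, 248, 45, 15])] [(0.82, [391, 252]), (0.68, [391, 261])]
bottle [(0.7, [278, 276, 22, 32]), (0.53, [283, 339, 68, 28])] [(0.68, [278, 284])]
jar [(0.71, [276, 276, 22, 33]), (0.7, [276, 234, 31, 27]), (0.7, [284, 338, 65, 30])] [(0.58, [274, 239])]
cup [(0.8, [232, 201, 25, 31]), (0.62, [278, 197, 24, 31]), (0.54, [392, 248, 43, 14])] [(0.75, [232, 211]), (0.7, [279, 209]), (0.7, [395, 253])]
roller [(0.75, [284, 337, 69, 29]), (0.26, [277, 197, 26, 34])] [(0.57, [284, 335])]
1.9 [ 0.575 -0.     0.239] [0.    0.707 0.707 0.   ]
```

```bash
ls pics
```

```text
d1.png
s1.png
```

View pics/s1.png

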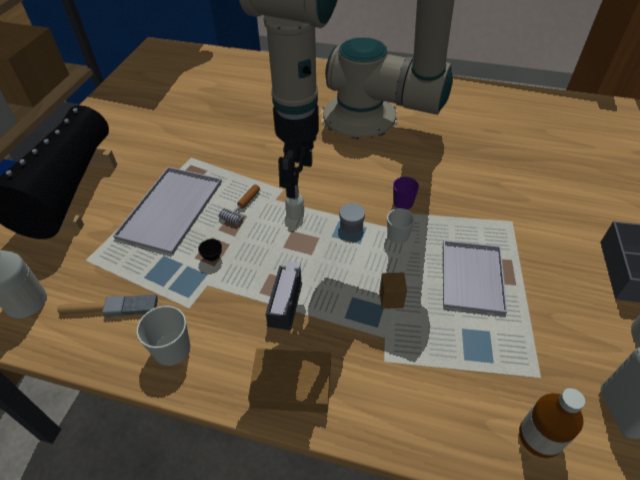

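View pics/d1.png

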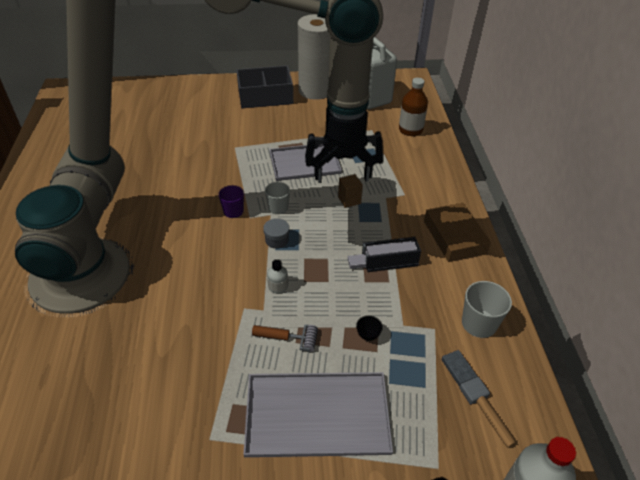

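The choices are:

| Item | Scene px | Side px | Not to be confused with |
|---|---|---|---|
| White cup | (400,226) | (278,197) | purple cup at (405,192), large bucket at (165,335) |
| Small bottle | (294,210) | (278,276) | amber and large white bottles at the edges |
| Jar | (352,220) | (276,234) | black dish at (209,250) |
| Roller | (240,205) | (284,338) | scraper at (110,306) |
| Feeder | (284,295) | (392,253) | – |

Next I localise them.

```bash
python3 - <<'E'
from h import *
np.set_printoptions(precision=4,suppress=True)
def tri(ps,pd):
    A=[]
    for n,uv in(('scene',ps),('side',pd)):
        c=optics.get_calibration(n); f=240/np.tan(np.radians(c['fov_y'])/2)
        K=np.array([[f,0,c['cx']],[0,f,c['cy']],[0,0,1]]); P=K@np.array(c['world_to_cam'])[:3]
        A+= [uv[0]*P[2]-P[0],uv[1]*P[2]-P[1]]
    x=np.linalg.svd(np.array(A))[2][-1]; return x[:3]/x[3]
print('bottle',tri((294,207),(278,276)))
print('jar',tri((352,219),(276,234)))
print('cup',tri((400,226),(278,197)))
print('purple',tri((405,192),(232,201)))
print('cube',tri((393,290),(350,190)))
print('dish',tri((209,250),(369,328)))
print('feeder bar',tri((284,292),(392,248)))
a=cv2.imread('pics/s1.png');b=cv2.imread('pics/d1.png')
# trays: rim corners read roughly
for nm,n,cs in(('long','side',[(249,375),(388,375),(392,453),(246,453)]),('small','side',[(272,150),(333,147),(341,177),(277,180)]),('long','scene',[(170,169),(221,180),(172,250),(117,239)]),('small','scene',[(443,242),(501,244),(506,312),(444,306)])):
    q=np.array([ray(n,c,.012)[:2] for c in cs]);print(nm,n,q.tolist(),q.mean(0))
print('bottle side',ray('side',(278,288),.0),'roller ends',ray('side',(253,330),.011),ray('side',(311,338),.011), ray('scene',(258,189),.011),ray('scene',(230,216),.011))
print('barlow tip',ray('side',(349,262),.022),'feeder far',ray('side',(417,243),.05),ray('side',(417,255),.05),ray('side',(366,244),.05))
c=optics.get_calibration('wrist');T=np.array(c['world_to_cam']);print(c['fov_y'],c['cx'],c['cy'],-T[:3,:3].T@T[:3,3],T[:3,:3])
big=cv2.resize(b[130:300,220:430],None,fx=3.6,fy=3.4,interpolation=cv2.INTER_CUBIC);cv2.imwrite('pics/d1c.png',big)
snap('wrist','w1')
E
```

```text
bottle [ 0.4409 -0.0593  0.0291]
jar [0.4384 0.0801 0.0191]
cup [0.4468 0.1929 0.0342]
purple [0.3342 0.1861 0.0341]
cube [0.6267 0.2077 0.0345]
dish [ 0.6173 -0.2041  0.027 ]
feeder bar [ 0.6952 -0.004   0.044 ]
long side [[0.3762610051119493, -0.28417608362474334], [0.6399213591673382, -0.3025181879519373], [0.6218268639957819, -0.4530693953214611], [0.37185903493867967, -0.43515618778980975]] [ 0.5025 -0.3687]
small side [[0.436009597576253, 0.4130286625734757], [0.6051479710643812, 0.41657476276346805], [0.6134361984527184, 0.28635262147799645], [0.4459924361233, 0.2845073922289739]] [0.5251 0.3501]
long scene [[0.3771173868304857, -0.42401070589342593], [0.38337810667589933, -0.2768539020551807], [0.629253804073857, -0.2938453202869834], [0.6314583506282614, -0.4326945896317824]] [ 0.5053 -0.3569]
small scene [[0.450891913254443, 0.2934746129193643], [0.4239974294871457, 0.4197006805319662], [0.606056986683269, 0.4357027514463287], [0.6235207748408932, 0.31396789541566855]] [0.5261 0.3657]
bottle side [ 0.4375 -0.0661  0.    ] roller ends [ 0.3838 -0.1809  0.011 ] [ 0.4996 -0.2082  0.011 ] [ 0.3903 -0.1737  0.011 ] [ 0.4959 -0.2068  0.011 ]
barlow tip [ 0.5979 -0.0201  0.022 ] feeder far [0.7522 0.0019 0.05  ] [ 0.745  -0.0341  0.05  ] [0.6376 0.0062 0.05  ]
68.15764025358612 319.6127131678599 239.1135847959655 [0.5755 0.0698 0.3734] [[ 1.      0.0015  0.001 ]
 [ 0.0012 -0.9612  0.2759]
 [ 0.0014 -0.2759 -0.9612]]
```

View pics/d1c.png

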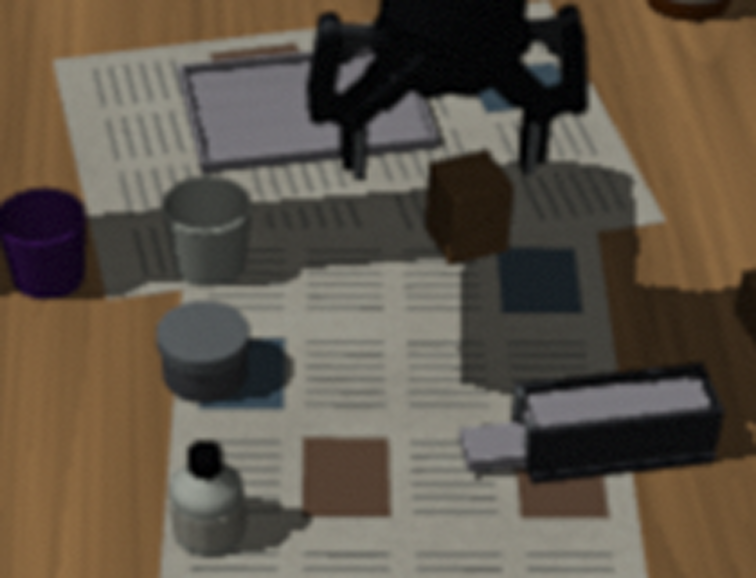

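View pics/w1.png

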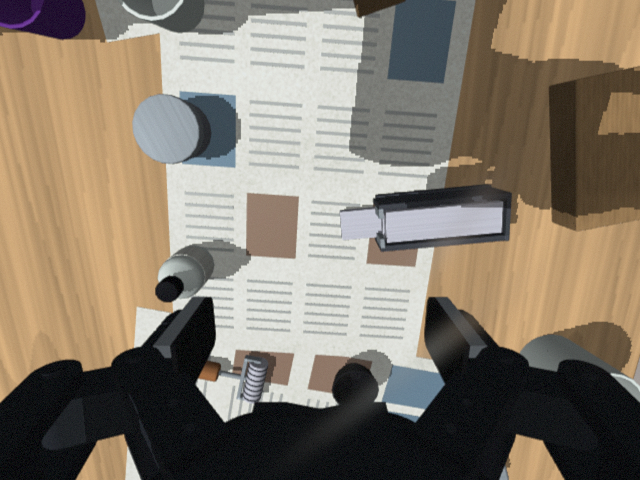

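The crop confirms the choice: white cup, lidded jar and small capped bottle, separate from the purple cup. In the wrist view the jar lid is at (167,129), the bottle cap at (169,289), the low bar tip at x≈340, rows 210–240, and the top bar at about (445,222). Next I measure from it and turn the tool 90° towards the feeder.

```bash
python3 - <<'E'
from h import *
np.set_printoptions(precision=4,suppress=True)
for n,uv,z in[('jar',(167,129),.045),('bottlecap',(169,289),.08),('bartip',(340,210),.022),('bartip',(342,240),.022),('feederTL',(376,195),.05),('feederBL',(380,250),.05),('feederTR',(507,188),.05),('feederBR',(509,239),.05),('rollerhead',(255,380),.011),('handle',(208,371),.011),('dish',(354,383),.02)]: print(n,ray('wrist',uv,z))
for l in ['bar_low','bar_top','feeder','jar','bottle']:
  for r in finder.silhouettes(l,'wrist')[:2]:
    c=cv2.minAreaRect(np.argwhere(r['region'])[:,::-1].astype(np.float32)); print(l,r['p'],c)
E
```

```text
jar [0.4409 0.0767 0.045 ]
bottlecap [ 0.441  -0.0611  0.08  ]
bartip [ 0.5965 -0.0005  0.022 ]
bartip [ 0.5991 -0.032   0.022 ]
feederTL [0.6275 0.0191 0.05  ]
feederBL [ 0.6337 -0.0338  0.05  ]
feederTR [0.7466 0.0256 0.05  ]
feederBR [ 0.7557 -0.0227  0.05  ]
rollerhead [ 0.4988 -0.2101  0.011 ]
handle [ 0.4435 -0.1976  0.011 ]
dish [ 0.6166 -0.2072  0.02  ]
bar_low 0.92 ((360.0224914550781, 223.23597717285156), (30.623336791992188, 40.483482360839844), 84.5596694946289)
bar_top 0.9 ((443.6926574707031, 221.11888122558594), (32.41179656982422, 120.68415069580078), 84.80557250976562)
feeder 0.66 ((442.95550537109375, 216.9976043701172), (58.21495056152344, 139.61753845214844), 84.9363784790039)
feeder 0.6 ((160.0, 16.5), (33.0, 86.0), 90.0)
jar 0.76 ((171.0, 128.5), (69.0, 78.0), 90.0)
bottle 0.58 ((182.50001525878906, 275.0000305175781), (43.133514404296875, 67.17514038085938), 45.0)
```

{"fn": "servo_tool", "kwargs": {"increments": [[0,0,0,0,0,8.5,-1],[0,0,0,0,0,8.5,-1],[0,0,0,0,0,8.5,-1],[0,0,0,0,0,8.5,-1],[0,0,0,0,0,8.5,-1]], "squeeze": 50}}

```text
clock: 2.7
position: [0.575, -0.0, 0.2393]
ee_rot: [0.0, 0.917, 0.4, 0.0]
contact_force: [0.7, -0.1, -0.5]
width: 0.0853
gripper_force: 0.0
```

{"fn": "servo_tool", "kwargs": {"increments": [[0,0,0,0,0,8.5,-1],[0,0,0,0,0,8.5,-1],[0,0,0,0,0,8.5,-1],[0,0,0,0,0,8.5,-1],[0,0,0,0,0,8.5,-1]]}}

```text
clock: 3.2
position: [0.575, -0.0, 0.2393]
ee_rot: [0.0, 0.999, 0.041, 0.0]
contact_force: [0.6, 0.5, -0.6]
width: 0.0856
gripper_force: 0.0
```

{"fn": "servo_tool", "kwargs": {"increments": [[0,0,0,0,0,5,-1],[0,0,0,0,0,0,-1],[0,0,0,0,0,0,-1],[0,0,0,0,0,0,-1],[0,0,0,0,0,0,-1]]}}

```text
clock: 3.7
position: [0.575, 0.0, 0.2393]
ee_rot: [-0.0, 1.0, 0.0, 0.0]
contact_force: [-1.2, -0.5, -0.4]
width: 0.0853
gripper_force: 0.0
```

```bash
python3 - <<'E'
from h import *
snap('wrist','w2'); s=manip.get_state();print(s['position'],s['ee_rot'],s['qpos'],s['clock'])
E
```

```text
[ 5.75037120e-01 -3.05213414e-05  2.39325274e-01] [4.64566469e-06 9.99999952e-01 3.06889994e-04 5.01159451e-05] [-1.21037673e-01  2.75904676e-01  1.50490017e+00  2.97519064e-06
  1.36068718e+00  1.44914425e+00] 3.75
```

View pics/w2.png

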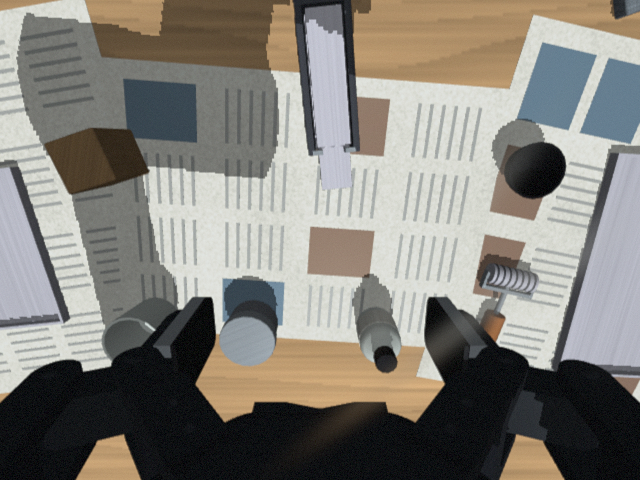

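The rotated view shows the bar tip at about (336,188), the jar lid at (248,340), the bottle cap at (385,358) and the roller handle at about (495,325). I measure the bar tip again.

```bash
python3 - <<'E'
from h import *
np.set_printoptions(precision=4,suppress=True)
def reg(l,z):
    for r in finder.silhouettes(l,'wrist')[:1]:
        b=cv2.boxPoints(cv2.minAreaRect(np.argwhere(r['region'])[:,::-1].astype(np.float32)))
        q=np.array([ray('wrist',p,z)[:2] for p in b]); print(l,r['p'],b.tolist(),q.tolist(),q.mean(0))
        m=cv2.fitLine(np.array([ray('wrist',p[::-1],z)[:2] for p in np.argwhere(r['region'])],np.float32),cv2.DIST_L2,0,.01,.01).ravel();print(m,np.degrees(np.arctan2(m[1],m[0])))
reg('bar_low',.022);reg('bar_top',.046);reg('feeder',.05)
for n,uv,z in[('jar',(248,340),.045),('cap',(385,359),.08),('head',(510,277),.011),('handle',(495,325),.011),('tipL',(321,190),.022),('tipR',(352,187),.022)]:print(n,ray('wrist',uv,z))
E
```

```text
bar_low 0.82 [[317.827880859375, 148.1065673828125], [348.483642578125, 145.31967163085938], [352.27874755859375, 187.06558227539062], [321.62298583984375, 189.85247802734375]] [[0.6358468759290907, 0.0015299394599154312], [0.6384909078646969, -0.027834152184464583], [0.5985829145239377, -0.032557783671946186], [0.5957672716647509, -0.002253595512799877]] [ 0.6172 -0.0153]
[ 0.9916  0.1291  0.6167 -0.0152] 7.4180408
bar_top 0.85 [[303.65032958984375, 7.229087829589844], [340.8031005859375, 4.407356262207031], [351.45147705078125, 144.61126708984375], [314.2987060546875, 147.4329833984375]] [[0.7468933504878026, 0.012927113970671703], [0.7489452865362681, -0.017085673916843423], [0.6395812970713446, -0.028582297891733686], [0.637082409208034, 0.004564363004295211]] [ 0.6931 -0.007 ]Traceback (most recent call last):
  File "<stdin>", line 8, in <module>
  File "<stdin>", line 7, in reg
  File "h.py", line 6, in ray
    c=cal or optics.get_calibration(n); f=240/np.tan(np.radians(c['fov_y'])/2)
             ~~~~~~~~~~~~~~~~~~~~~~^^^
ValueError: time passes only in moves, steps and waits
```

{"fn": "servo_tool", "kwargs": {"increments": [[3.8,1.6,2,0,0,0,-1],[0,0,4,0,0,-5.5,-1],[0,0,4,0,0,0,-1],[0,0,4,0,0,0,-0.2],[0,0,2,0,0,0,-0.2]]}}

```text
clock: 4.35
position: [0.6107, -0.0158, 0.0756]
ee_rot: [-0.001, 0.999, 0.048, -0.003]
contact_force: [-0.8, -0.0, -0.3]
width: 0.0589
gripper_force: 0.0
```

{"fn": "servo_tool", "kwargs": {"increments": [[0,0,0,0,0,0,0],[0,0,0,0,0,0,0],[0,0,0,0,0,0,0],[0,0,0,0,0,0,0],[0,0,0,0,0,0,0]]}}

```text
clock: 4.85
position: [0.6139, -0.0161, 0.0808]
ee_rot: [0.0, 0.999, 0.048, 0.001]
contact_force: [-0.2, -1.2, 0.2]
width: 0.0423
gripper_force: 0.0
```

```bash
python3 - <<'E'
from h import *
snap('wrist','w3'); s=manip.get_state();print(s['position'],s['ee_rot'],s['width'],s['clock'])
for d in(-.02,0,.02):print(proj('wrist',[.613+d*.995,-.016+d*.096,.022]))
E
```

```text
[ 0.61363956 -0.01608122  0.0805058 ] [2.12183299e-04 9.98846771e-01 4.79989918e-02 1.08629849e-03] 0.04254451871032242 4.9
[318.7184541  297.68536031]
[318.74185331 265.9231358 ]
[318.76653389 232.42158071]
```

View pics/w3.png

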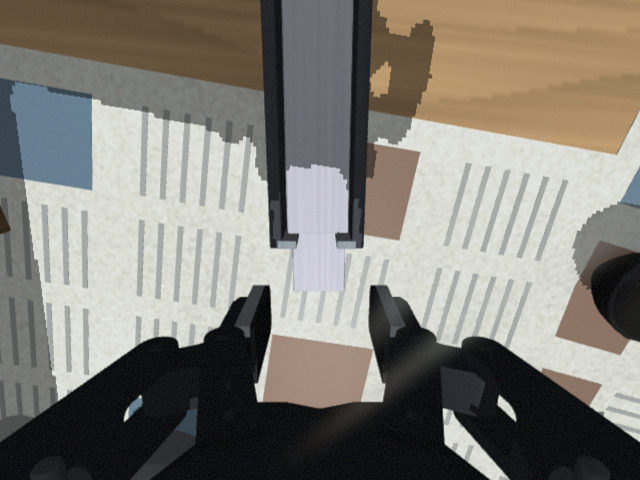

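The bar is centred between the fingers (column 319) and the yaw matches, so I go down and grip.

{"fn": "servo_tool", "kwargs": {"increments": [[0,0,3,0,0,0,0],[0,0,2,0,0,0,0],[0,0,1.2,0,0,0,0],[0,0,0,0,0,0,0],[0,0,0,0,0,0,0]]}}

```text
clock: 5.4
position: [0.6136, -0.0161, 0.0178]
ee_rot: [0.0, 0.999, 0.048, 0.0]
contact_force: [0.3, 0.6, 0.7]
width: 0.0428
gripper_force: 0.0
```

{"fn": "servo_tool", "kwargs": {"increments": [[0,0,0,0,0,0,1],[0,0,0,0,0,0,1],[0,0,0,0,0,0,1],[0,0,0,0,0,0,1],[0,0,0,0,0,0,1]], "squeeze": 50}}

```text
clock: 5.9
position: [0.6141, -0.016, 0.0187]
ee_rot: [0.0, 0.999, 0.048, 0.001]
contact_force: [-0.1, 0.5, 5.7]
width: 0.0289
gripper_force: 51.0
```

{"fn": "servo_tool", "kwargs": {"increments": [[-1,0,0,0,0,0,1],[-1.5,0,0,0,0,0,1],[-1.5,0,0,0,0,0,1],[-1.5,0,0,0,0,0,1],[-1.5,0,0,0,0,0,1]]}}

```text
clock: 6.4
position: [0.5437, -0.023, 0.0178]
ee_rot: [0.0, 0.999, 0.048, 0.001]
contact_force: [1.8, -0.2, 1.6]
width: 0.0287
gripper_force: 50.4
```

{"fn": "servo_tool", "kwargs": {"increments": [[-1.5,0,0,0,0,0,1],[-1.5,0,0,0,0,0,1],[-1,0,0,0,0,0,1],[0,0,0,0,0,0,1],[0,0,0,0,0,0,1]]}}

```text
clock: 6.9
position: [0.5039, -0.0267, 0.0174]
ee_rot: [0.0, 0.999, 0.048, 0.0]
contact_force: [0.6, 0.6, -1.5]
width: 0.0287
gripper_force: 50.2
```

```bash
python3 - <<'E'
from h import *
a=snap('wrist','w4'); b=optics.get_image('side'); c=optics.get_image('scene')
z=lambda im,r0,r1,c0,c1:cv2.resize(im[r0:r1,c0:c1],(400,280),interpolation=cv2.INTER_CUBIC)
m=np.vstack([np.hstack([cv2.resize(a,(400,280)),z(b,210,308,290,430)]),np.hstack([z(c,150,290,150,350),z(b,360,465,230,410)])])
cv2.imwrite('pics/m4.png',m[:,:,::-1])
s=manip.get_state();print(s['position'],s['width'],s['clock'])
E
```

```text
[ 0.50456822 -0.02666736  0.01738806] 0.028678020381505423 7.05
```

View pics/m4.png

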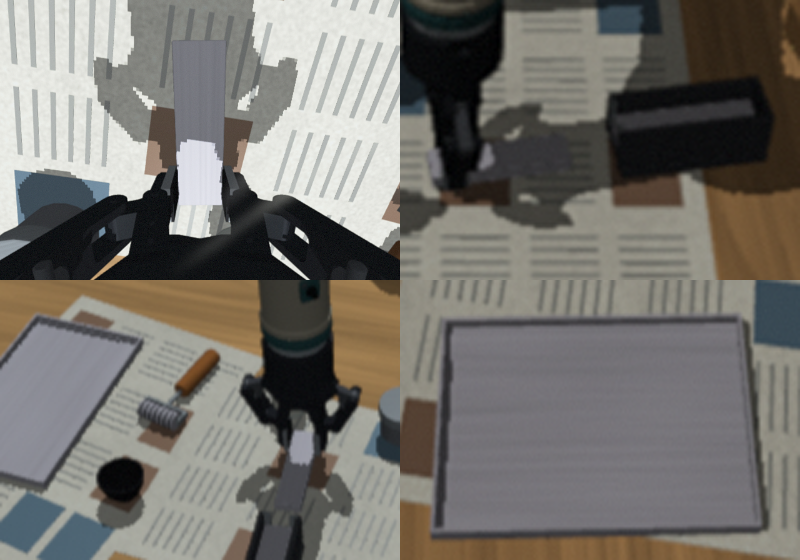

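The bar is out and the others have dropped. I lift it and go over the long tray for a look.

{"fn": "servo_tool", "kwargs": {"increments": [[0,0,-2,0,0,0,1],[0,0,-4,0,0,0,1],[0,2,-4,0,0,0,1],[-2,4,-4,0,0,0,1],[-2,4,-4,0,0,0,1]]}}

```text
clock: 7.55
position: [0.4792, -0.1168, 0.1857]
ee_rot: [0.0, 0.999, 0.049, 0.001]
contact_force: [0.2, -0.3, -0.7]
width: 0.0288
gripper_force: 50.2
```

{"fn": "servo_tool", "kwargs": {"increments": [[-2,4,-2,0,0,0,1],[-2,4,0,0,0,0,1],[-2,4,0,0,0,0,1],[-1,3,0,0,0,4,1],[0,1,0,0,0,5,1]]}}

```text
clock: 8.05
position: [0.423, -0.2856, 0.2041]
ee_rot: [0.001, 0.999, -0.034, 0.0]
contact_force: [0.4, -0.7, -2.3]
width: 0.0283
gripper_force: 50.2
```

{"fn": "servo_tool", "kwargs": {"increments": [[0,0,0,0,0,0,1],[0,0,0,0,0,0,1],[0,0,0,0,0,0,1],[0,0,0,0,0,0,1],[0,0,0,0,0,0,1]]}}

```text
clock: 8.55
position: [0.4239, -0.2812, 0.2041]
ee_rot: [-0.0, 1.0, -0.03, 0.0]
contact_force: [-0.3, -0.2, -0.8]
width: 0.0288
gripper_force: 50.2
```

```bash
python3 - <<'E'
from h import *
snap('wrist','w5');s=manip.get_state();print(s['position'],s['ee_rot'],s['width'],s['clock'])
print(proj('wrist',[.504,-.362,.012]))
E
```

```text
[ 0.42384852 -0.28134569  0.20405119] [-7.03209080e-06  9.99555916e-01 -2.97987265e-02  7.75119696e-05] 0.028436530209368427 8.6
[406.22415651 120.7071359 ]
```

View pics/w5.png

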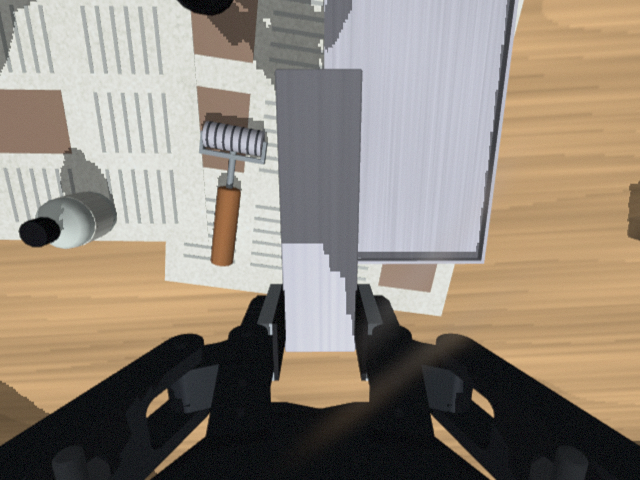

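The wrist view shows the bar held straight. The tray's near-right outer corner is at (485,262), with its outer edge going to (519,5), and the roller handle runs from (222,265) to (230,188).

```bash
python3 - <<'E'
from h import *
np.set_printoptions(precision=4,suppress=True)
C=ray('wrist',(485,262),.012)[:2];E=ray('wrist',(519,5),.012)[:2];B=ray('wrist',(358,259),.012)[:2]
d=(E-C)/np.linalg.norm(E-C);e=(B-C)/np.linalg.norm(B-C)
print('corner',C,'yaw',np.degrees(np.arctan2(d[1],d[0])),'yaw2',np.degrees(np.arctan2(-e[0],e[1])))
y=(np.arctan2(d[1],d[0])+np.arctan2(-e[0],e[1]))/2
R=np.array([[np.cos(y),-np.sin(y)],[np.sin(y),np.cos(y)]]);c=C+R@[.128,.078];print('yaw',np.degrees(y),'centre',c)
for p in[(-.095,-.033),(-.05,.036),(.08,0)]:print(p,c+R@np.array(p))
a,b,h=[ray('wrist',p,.011)[:2] for p in((222,265),(230,188),(234,141))];print('roller rear,front,head',a,b,h,np.degrees(np.arctan2(*(h-a)[::-1])),np.degrees(np.arctan2(*(b-a)[::-1])))
print('cap',ray('wrist',(40,232),.08))
E
```

```text
corner [ 0.3686 -0.4398] yaw -3.141758798587723 yaw2 -4.758230546211732
yaw -3.9499946723997272 centre [ 0.5016 -0.3708]
(-0.095, -0.033) [ 0.4046 -0.3972]
(-0.05, 0.036) [ 0.4542 -0.3314]
(0.08, 0) [ 0.5814 -0.3763]
roller rear,front,head [ 0.38   -0.1833] [ 0.4545 -0.2007] [ 0.4958 -0.2096] -12.79514038870274 -13.168497409007298
cap [ 0.4383 -0.0716  0.08  ]
```

{"fn": "servo_tool", "kwargs": {"increments": [[-0.4,3.8,0,0,0,0,1],[-0.4,3.8,3,0,0,0,1],[-0.4,3.7,4,0,0,0,1],[0,0,4,0,0,0,1],[0,0,4,0,0,0,1]]}}

```text
clock: 9.1
position: [0.4054, -0.3922, 0.0562]
ee_rot: [0.001, 1.0, -0.031, 0.001]
contact_force: [0.5, -0.6, -0.5]
width: 0.0283
gripper_force: 50.2
```

{"fn": "servo_tool", "kwargs": {"increments": [[0,0,2,0,0,0,1],[0,0,1,0,0,0,1],[0,0,0.4,0,0,0,1],[0,0,0,0,0,0,1],[0,0,0,0,0,0,1]]}}

```text
clock: 9.6
position: [0.4062, -0.3918, 0.0247]
ee_rot: [0.001, 1.0, -0.03, 0.001]
contact_force: [-1.0, -0.9, -0.4]
width: 0.0285
gripper_force: 50.2
```

{"fn": "servo_tool", "kwargs": {"increments": [[0,0,0.3,0,0,0,1],[0,0,0.2,0,0,0,1],[0,0,0,0,0,0,1],[0,0,0,0,0,0,1],[0,0,0,0,0,0,1]]}}

```text
clock: 10.1
position: [0.4053, -0.391, 0.0185]
ee_rot: [0.0, 1.0, -0.031, 0.0]
contact_force: [0.5, -0.4, -0.4]
width: 0.0286
gripper_force: 50.2
```

{"fn": "servo_tool", "kwargs": {"increments": [[0,0,0.3,0,0,0,1],[0,0,0.2,0,0,0,1],[0,0,0,0,0,0,1],[0,0,0,0,0,0,1],[0,0,0,0,0,0,1]]}}

```text
clock: 10.6
position: [0.4053, -0.391, 0.0134]
ee_rot: [0.0, 1.0, -0.031, 0.0]
contact_force: [0.1, -0.5, -1.6]
width: 0.0287
gripper_force: 50.2
```

{"fn": "servo_tool", "kwargs": {"increments": [[0,0,0.2,0,0,0,1],[0,0,0,0,0,0,1],[0,0,0,0,0,0,1],[0,0,0,0,0,0,1],[0,0,0,0,0,0,1]]}}

```text
clock: 11.1
position: [0.4055, -0.3912, 0.0117]
ee_rot: [0.0, 1.0, -0.031, 0.0]
contact_force: [0.4, -0.1, 3.8]
width: 0.0283
gripper_force: 50.8
```

Contact has been made, so I release to about 42 mm and lift.

{"fn": "servo_tool", "kwargs": {"increments": [[0,0,0,0,0,0,0.1],[0,0,0,0,0,0,0.1],[0,0,0,0,0,0,0.1],[0,0,-1,0,0,0,0.1],[0,0,-2,0,0,0,0.1]]}}

```text
clock: 11.6
position: [0.4044, -0.3899, 0.0406]
ee_rot: [-0.001, 1.0, -0.031, -0.001]
contact_force: [0.6, 0.2, 0.6]
width: 0.0383
gripper_force: 0.0
```

{"fn": "servo_tool", "kwargs": {"increments": [[0,0,-4,0,0,0,0],[0,-4,-4,0,0,0,-0.2],[0,-5,-4,0,0,0,-0.2],[0,-5,0,0,0,4,-0.2],[1,-4,0,0,0,5.5,-0.2]]}}

```text
clock: 12.1
position: [0.427, -0.2263, 0.1499]
ee_rot: [0.0, 0.993, -0.116, 0.001]
contact_force: [1.2, 0.3, 0.1]
width: 0.0512
gripper_force: 0.0
```

{"fn": "servo_tool", "kwargs": {"increments": [[0,0,0,0,0,0,-0.2],[0,0,0,0,0,0,-0.2],[0,0,0,0,0,0,-0.2],[0,0,0,0,0,0,-0.2],[0,0,0,0,0,0,-0.2]]}}

```text
clock: 12.6
position: [0.4278, -0.2296, 0.1478]
ee_rot: [0.0, 0.993, -0.114, -0.0]
contact_force: [0.3, 0.1, 0.1]
width: 0.0512
gripper_force: 0.0
```

```bash
python3 - <<'E'
from h import *
a=snap('wrist','w6');s=manip.get_state();print(s['position'],s['ee_rot'],s['width'],s['clock'])
b=optics.get_image('side')
m=np.hstack([cv2.resize(a,(480,360)),cv2.resize(b[300:480,220:410],(320,360),interpolation=cv2.INTER_CUBIC)]);cv2.imwrite('pics/m6.png',m[:,:,::-1])
E
```

```text
[ 0.42777509 -0.22944196  0.14771961] [-5.35607223e-05  9.93487165e-01 -1.13943923e-01 -1.78650304e-04] 0.05113617296017609 12.65
```

View pics/m6.png

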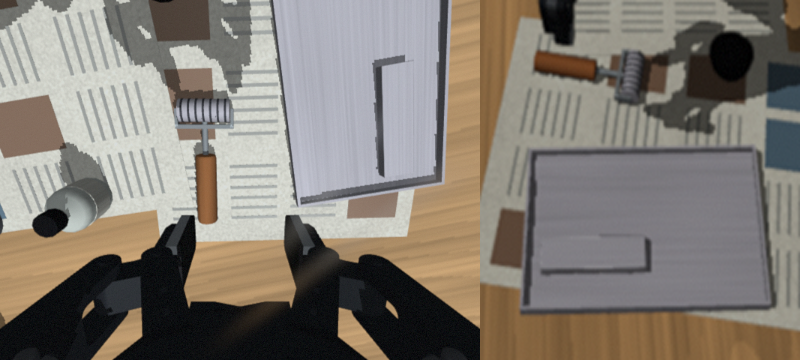

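The bar lies flat in the tray, and the roller handle is parallel to the tool, running from (276,296) to (274,205) in wrist pixels.

```bash
python3 - <<'E'
from h import *
np.set_printoptions(precision=4,suppress=True)
s=manip.get_state();q=s['ee_rot'];p=np.array(s['position'])
y=-2*np.arctan2(-q[2],q[1]) ; y=2*np.arctan2(q[2],q[1]); print('yaw',np.degrees(y))
U=np.array([np.cos(y),np.sin(y)]);V=np.array([np.sin(y),-np.cos(y)])
r,f=[ray('wrist',u,.016)[:2] for u in((276,296),(274,205))]
d=(f-r)/np.linalg.norm(f-r);print(r,f,np.linalg.norm(f-r),np.degrees(np.arctan2(d[1],d[0])))
g=f-.018*d;print('grip',g,'tool dx,dy cm',(g-p[:2])@U*100,(g-p[:2])@V*100)
# tray corners: left-near, right-near
c=[ray('wrist',(u*4/3,v*4/3),.012)[:2] for u,v in((298,206),(443,183),(451,0))];print('tray',c)
# bar corners
print([ray('wrist',(u*4/3,v*4/3),.015)[:2] for u,v in((383,63),(413,62),(384,177),(436,179))])
E
```

```text
yaw -13.075836235687017
[ 0.3832 -0.1825] [ 0.4563 -0.2004] 0.07526591101572822 -13.7737992980573
grip [ 0.4388 -0.1962] tool dx,dy cm 0.32694916667490914 -3.4729030695068905
tray [array([ 0.3776, -0.2828]), array([ 0.3689, -0.4367]), array([ 0.5399, -0.4469])]
[array([ 0.5015, -0.3827]), array([ 0.4961, -0.4098]), array([ 0.3908, -0.3749]), array([ 0.3764, -0.4275])]
```

{"fn": "servo_tool", "kwargs": {"increments": [[0.3,-3.5,0,0,0,0,-0.2],[0,0,4,0,0,0,-0.2],[0,0,4,0,0,0,-0.2],[0,0,3,0,0,0,0],[0,0,1,0,0,0,0]]}}

```text
clock: 13.2
position: [0.4368, -0.1941, 0.0253]
ee_rot: [-0.001, 0.994, -0.113, -0.003]
contact_force: [-1.0, 0.7, 0.1]
width: 0.0429
gripper_force: 0.0
```

{"fn": "servo_tool", "kwargs": {"increments": [[0,0,1,0,0,0,0],[0,0,0.4,0,0,0,0],[0,0,0,0,0,0,0],[0,0,0,0,0,0,0],[0,0,0,0,0,0,0]]}}

```text
clock: 13.7
position: [0.4395, -0.1955, 0.0149]
ee_rot: [0.0, 0.994, -0.113, 0.001]
contact_force: [0.7, -0.0, 0.1]
width: 0.043
gripper_force: 0.0
```

{"fn": "servo_tool", "kwargs": {"increments": [[0,0,0,0,0,0,0.6],[0,0,0,0,0,0,1],[0,0,0,0,0,0,1],[0,0,0,0,0,0,1],[0,0,0,0,0,0,1]]}}

```text
clock: 14.2
position: [0.4392, -0.1953, 0.0148]
ee_rot: [0.0, 0.994, -0.113, 0.001]
contact_force: [-0.3, 1.2, 5.2]
width: 0.0199
gripper_force: 48.7
```

{"fn": "servo_tool", "kwargs": {"increments": [[0,0,-1,0,0,0,1],[0,0,-3,0,0,0,1],[0,0,-3,0,0,-4.5,1],[0,0,0,0,0,-5,1],[0.4,3.2,0,0,0,0,1]]}}

```text
clock: 14.7
position: [0.4401, -0.2245, 0.0854]
ee_rot: [-0.001, 1.0, -0.028, 0.0]
contact_force: [0.4, -0.3, -0.7]
width: 0.0199
gripper_force: 49.2
```

{"fn": "servo_tool", "kwargs": {"increments": [[0.5,4,0,0,0,0,1],[0.5,4,0,0,0,0,1],[0,2,0,0,0,0,1],[0,0,0,0,0,0,1],[0,0,0,0,0,0,1]]}}

```text
clock: 15.2
position: [0.4439, -0.3267, 0.0837]
ee_rot: [-0.001, 1.0, -0.031, -0.001]
contact_force: [0.1, 0.6, 0.0]
width: 0.0197
gripper_force: 49.3
```

```bash
python3 - <<'E'
from h import *
a=snap('wrist','w7');s=manip.get_state();print(s['position'],s['ee_rot'],s['width'],s['clock'])
b=optics.get_image('side')
m=np.hstack([cv2.resize(a,(480,360)),cv2.resize(b[300:480,220:410],(320,360),interpolation=cv2.INTER_CUBIC)]);cv2.imwrite('pics/m7.png',m[:,:,::-1])
E
```

```text
[ 0.44390071 -0.32598292  0.08369351] [-1.12339731e-03  9.99530279e-01 -3.06179291e-02 -7.08625374e-04] 0.01996425296169352 15.25
```

View pics/m7.png

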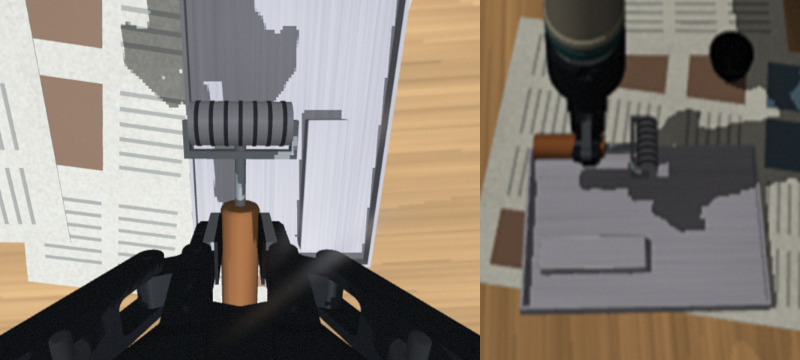

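The roller is held straight and its fork is close to the tray's left wall, so I shift 7 mm inward and lower it.

{"fn": "servo_tool", "kwargs": {"increments": [[0.3,0.7,0,0,0,0,1],[0,0,2,0,0,0,1],[0,0,2,0,0,0,1],[0,0,1.5,0,0,0,1],[0,0,0.5,0,0,0,1]]}}

```text
clock: 15.8
position: [0.4468, -0.3335, 0.0226]
ee_rot: [-0.001, 1.0, -0.03, -0.001]
contact_force: [0.1, -0.5, -0.1]
width: 0.0199
gripper_force: 49.3
```

{"fn": "servo_tool", "kwargs": {"increments": [[0,0,0.3,0,0,0,1],[0,0,0,0,0,0,1],[0,0,0,0,0,0,1],[0,0,0,0,0,0,1],[0,0,0,0,0,0,1]]}}

```text
clock: 16.3
position: [0.4476, -0.3351, 0.0216]
ee_rot: [0.0, 1.0, -0.031, 0.0]
contact_force: [-0.2, -0.6, -1.9]
width: 0.0199
gripper_force: 49.3
```

{"fn": "servo_tool", "kwargs": {"increments": [[0,0,0.2,0,0,0,1],[0,0,0.1,0,0,0,1],[0,0,0,0,0,0,1],[0,0,0,0,0,0,1],[0,0,0,0,0,0,1]]}}

```text
clock: 16.8
position: [0.4473, -0.3348, 0.0179]
ee_rot: [-0.0, 1.0, -0.031, -0.0]
contact_force: [0.2, -0.3, -0.3]
width: 0.0199
gripper_force: 49.4
```

{"fn": "servo_tool", "kwargs": {"increments": [[0,0,0.1,0,0,0,1],[0,0,0,0,0,0,0.3],[0,0,0,0,0,0,0.2],[0,0,0,0,0,0,0.2],[0,0,-2,0,0,0,0.2]]}}

```text
clock: 17.3
position: [0.4457, -0.3333, 0.0349]
ee_rot: [-0.002, 1.0, -0.031, -0.002]
contact_force: [0.1, -0.0, -0.1]
width: 0.034
gripper_force: 0.0
```

{"fn": "servo_tool", "kwargs": {"increments": [[0,0,-4,0,0,0,0],[-1,0,-5,0,0,0,-1],[-1,-5,-5,0,0,0,-1],[-1,-5,-2,0,0,0,-1],[-1,-5,0,0,0,0,-1]]}}

```text
clock: 17.8
position: [0.4212, -0.2037, 0.1824]
ee_rot: [0.002, 0.999, -0.032, 0.003]
contact_force: [-0.5, 0.6, -0.6]
width: 0.0853
gripper_force: 0.0
```

{"fn": "servo_tool", "kwargs": {"increments": [[-1,-5,0,0,0,-3.5,-1],[0,-5,0,0,0,0,-1],[0,-1,0,0,0,0,-1],[0,0,0,0,0,0,-1],[0,0,0,0,0,0,-1]]}}

```text
clock: 18.3
position: [0.4133, -0.0946, 0.1794]
ee_rot: [0.001, 1.0, 0.0, 0.0]
contact_force: [0.3, -0.5, -0.2]
width: 0.0852
gripper_force: 0.0
```

```bash
python3 - <<'E'
from h import *
a=snap('wrist','w8');s=manip.get_state();print(s['position'],s['ee_rot'],s['width'],s['clock'])
np.set_printoptions(precision=4,suppress=True)
print([(r['p'],r['box']) for r in finder.silhouettes('bottle','wrist')],[(r['p'],r['box']) for r in finder.silhouettes('jar','wrist')])
b=optics.get_image('side')
m=np.hstack([cv2.resize(a,(480,360)),cv2.resize(b[300:480,220:410],(320,360),interpolation=cv2.INTER_CUBIC)]);cv2.imwrite('pics/m8.png',m[:,:,::-1])
E
```

```text
[ 0.41336793 -0.09501471  0.17932622] [ 5.57435612e-04  9.99999727e-01 -3.70867579e-04  3.11490187e-04] 0.08536973183794647 18.35
[(0.81, [280.8, 198.1, 58.0, 57.1])] [(0.85, [105.8, 197.2, 102.1, 78.1])]
```

View pics/m8.png

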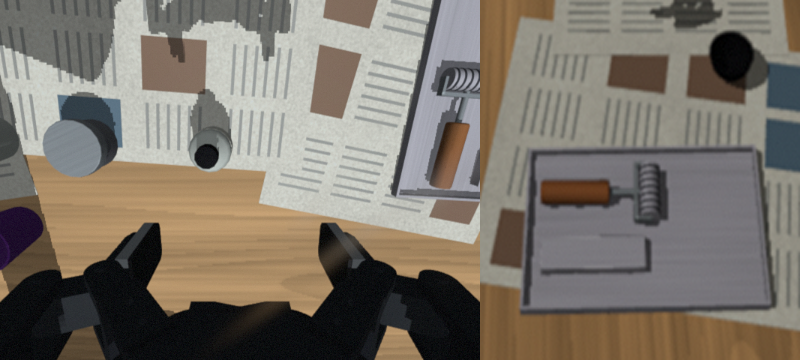

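The roller and bar both lie flat in the tray. The bottle cap is at (275,208) and the jar lid at (99,196) in full wrist pixels.

```bash
python3 - <<'E'
from h import *
np.set_printoptions(precision=4,suppress=True)
a=cv2.imread('pics/w8.png')
g=cv2.cvtColor(a,cv2.COLOR_BGR2GRAY)[185:235,250:300];m=cv2.moments((g<40).astype(np.uint8),True);u=(250+m['m10']/m['m00'],185+m['m01']/m['m00']);print(u,m['m00'])
print('cap',ray('wrist',u,.08),'jar',ray('wrist',(99,196),.045))
E
```

```text
(275.1522580645161, 207.76258064516128) 775.0
cap [ 0.4386 -0.0658  0.08  ] jar [0.441  0.0722 0.045 ]
```

{"fn": "servo_tool", "kwargs": {"increments": [[2.6,-3.1,0,0,0,0,-1],[0,0,0,0,0,0,-1],[0,0,0,0,0,0,-1],[0,0,3,0,0,0,-1],[0,0,4,0,0,0,-1]]}}

```text
clock: 19.0
position: [0.4403, -0.0643, 0.1101]
ee_rot: [0.001, 1.0, -0.0, 0.003]
contact_force: [0.6, -0.3, 0.3]
width: 0.0857
gripper_force: 0.0
```

{"fn": "servo_tool", "kwargs": {"increments": [[0,0,4,0,0,0,-0.6],[0,0,3,0,0,0,-0.4],[0,0,1.3,0,0,0,-0.3],[0,0,0,0,0,0,-0.3],[0,0,0,0,0,0,-0.3]]}}

```text
clock: 19.5
position: [0.4387, -0.0635, 0.0264]
ee_rot: [0.0, 1.0, -0.001, -0.0]
contact_force: [-0.4, -0.6, -0.0]
width: 0.0555
gripper_force: 0.0
```

{"fn": "servo_tool", "kwargs": {"increments": [[0,0,0,0,0,0,-0.2],[0,0,0,0,0,0,-0.1],[0,0,0,0,0,0,0],[0,0,0,0,0,0,0.3],[0,0,0,0,0,0,0.5]], "squeeze": 30}}

```text
clock: 20.0
position: [0.4396, -0.0631, 0.0275]
ee_rot: [0.001, 1.0, 0.0, 0.001]
contact_force: [-1.7, -0.9, 5.4]
width: 0.043
gripper_force: 29.7
```

{"fn": "servo_tool", "kwargs": {"increments": [[0,0,-1,0,0,0,0.5],[0,0,-3,0,0,0,0.5],[0,1,-4,0,0,0,0.5],[1,3,-2,0,0,0,0.5],[2,4,0,0,0,0,0.5]]}}

```text
clock: 20.5
position: [0.4697, -0.1426, 0.1306]
ee_rot: [0.001, 1.0, 0.001, 0.003]
contact_force: [1.5, -0.6, -0.4]
width: 0.0431
gripper_force: 31.0
```

{"fn": "servo_tool", "kwargs": {"increments": [[2.3,5,0,0,0,0,0.5],[2.5,5,0,0,0,0,0.5],[2.5,5,0,0,0,0,0.5],[2.5,5,0,0,0,0,0.5],[1.5,3,0,0,0,0,0.5]]}}

```text
clock: 21.0
position: [0.573, -0.3556, 0.127]
ee_rot: [0.001, 1.0, -0.001, 0.001]
contact_force: [0.9, 0.2, -1.2]
width: 0.0433
gripper_force: 31.0
```

{"fn": "servo_tool", "kwargs": {"increments": [[0,0,0,0,0,0,0.5],[0,0,0,0,0,0,0.5],[0,0,3,0,0,0,0.5],[0,0,3,0,0,0,0.5],[0,0,2,0,0,0,0.5]]}}

```text
clock: 21.5
position: [0.57, -0.3495, 0.0451]
ee_rot: [-0.001, 1.0, 0.001, -0.001]
contact_force: [-0.5, -0.0, -1.7]
width: 0.0429
gripper_force: 31.1
```

{"fn": "servo_tool", "kwargs": {"increments": [[0.7,1,0,0,0,0,0.5],[0,0,0.5,0,0,0,0.5],[0,0,0.5,0,0,0,0.5],[0,0,0.2,0,0,0,0.5],[0,0,0,0,0,0,0.5]]}}

```text
clock: 22.0
position: [0.5787, -0.3621, 0.0347]
ee_rot: [0.0, 1.0, 0.0, 0.0]
contact_force: [-0.7, -1.0, -1.0]
width: 0.0429
gripper_force: 31.1
```

{"fn": "servo_tool", "kwargs": {"increments": [[0,0,0.2,0,0,0,0.5],[0,0,0,0,0,0,0.5],[0,0,0,0,0,0,0.5],[0,0,0,0,0,0,0.5],[0,0,0,0,0,0,0.5]]}}

```text
clock: 22.5
position: [0.5788, -0.3623, 0.0324]
ee_rot: [0.0, 1.0, -0.0, 0.0]
contact_force: [0.5, 0.1, -1.3]
width: 0.0429
gripper_force: 31.1
```

{"fn": "servo_tool", "kwargs": {"increments": [[0,0,0.2,0,0,0,0.5],[0,0,0,0,0,0,0.5],[0,0,0,0,0,0,0.5],[0,0,0,0,0,0,0.5],[0,0,0,0,0,0,0.5]]}}

```text
clock: 23.0
position: [0.5789, -0.3624, 0.0306]
ee_rot: [0.0, 1.0, 0.0, 0.0]
contact_force: [-0.5, -0.1, 2.0]
width: 0.0429
gripper_force: 31.3
```

Contact. I release, rise and head back over the jar. Its estimate is (0.441, 0.075).

{"fn": "servo_tool", "kwargs": {"increments": [[0,0,0,0,0,0,-0.1],[0,0,0,0,0,0,-0.3],[0,0,0,0,0,0,-0.5],[0,0,-3,0,0,0,-0.6],[0,0,-5,0,0,0,-0.6]]}}

```text
clock: 23.5
position: [0.5763, -0.3604, 0.1067]
ee_rot: [-0.003, 1.0, -0.0, -0.004]
contact_force: [0.1, -1.1, 0.3]
width: 0.0687
gripper_force: 0.0
```

{"fn": "servo_tool", "kwargs": {"increments": [[0,0,-5,0,0,0,-1],[-2,-4,-1,0,0,0,-1],[-2,-4,0,0,0,0,-1],[-2,-4,0,0,0,0,-1],[-2,-4,0,0,0,0,-1]]}}

```text
clock: 24.0
position: [0.4977, -0.2008, 0.1703]
ee_rot: [-0.0, 1.0, -0.0, 0.0]
contact_force: [1.0, 0.3, 0.2]
width: 0.0856
gripper_force: 0.0
```

{"fn": "servo_tool", "kwargs": {"increments": [[-2,-4,0,0,0,0,-1],[-2,-4,0,0,0,0,-1],[-2,-4,0,0,0,0,-1],[-2,-4,0,0,0,0,-1],[0,-4,0,0,0,0,-1]]}}

```text
clock: 24.5
position: [0.4153, -0.0007, 0.1701]
ee_rot: [-0.0, 1.0, -0.0, -0.001]
contact_force: [1.6, -0.0, 0.1]
width: 0.0856
gripper_force: 0.0
```

{"fn": "servo_tool", "kwargs": {"increments": [[0,-4,0,0,0,0,-1],[0,-4,0,0,0,0,-1],[0,-2,0,0,0,0,-1],[0,0,0,0,0,0,-1],[0,0,0,0,0,0,-1]]}}

```text
clock: 25.0
position: [0.4185, 0.0977, 0.1702]
ee_rot: [0.0, 1.0, 0.001, 0.0]
contact_force: [-0.3, 0.0, -0.6]
width: 0.0855
gripper_force: 0.0
```

```bash
python3 - <<'E'
from h import *
a=snap('wrist','w9');s=manip.get_state();print(s['position'],s['ee_rot'],s['width'],s['clock'])
for l in('jar','cup','bottle','feeder'): print(l,[(round(r['p'],2),[int(v) for v in r['box']]) for r in finder.silhouettes(l,'wrist')])
b=optics.get_image('side')
m=np.hstack([cv2.resize(a,(480,360)),cv2.resize(b[300:480,220:410],(320,360),interpolation=cv2.INTER_CUBIC)]);cv2.imwrite('pics/m9.png',m[:,:,::-1])
E
```

```text
[0.41862325 0.09716254 0.17021014] [ 3.79823794e-04  9.99999919e-01  1.31606231e-04 -1.16792630e-05] 0.08543678435121665 25.05
jar [(0.8, [347, 205, 81, 75])]
cup [(0.75, [227, 331, 56, 93]), (0.7, [194, 201, 99, 87])]
bottle []
feeder []
```

View pics/m9.png

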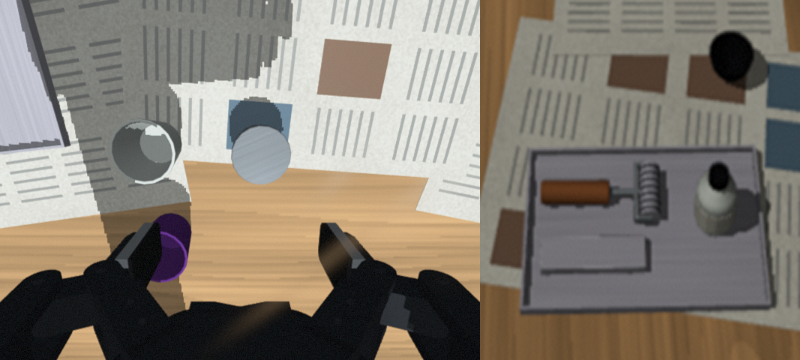

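The bottle stands in the tray. The jar lid is at (348,206), the white cup rim at (193,202), and the small tray's near-right corner at about (91,193) in full pixels. The purple cup at (232,340) is left alone.

```bash
python3 - <<'E'
from h import *
np.set_printoptions(precision=4,suppress=True)
print('jar',ray('wrist',(348,206),.045),'cup',ray('wrist',(193,202),.06),'purple',ray('wrist',(220,342),.06))
print('tray',ray('wrist',(91,193),.012),ray('wrist',(47,0),.012))
E
```

```text
jar [0.4406 0.0756 0.045 ] cup [0.4463 0.1846 0.06  ] purple [0.3358 0.1744 0.06  ]
tray [0.4453 0.2855 0.012 ] [0.5844 0.2924 0.012 ]
```

{"fn": "servo_tool", "kwargs": {"increments": [[2.2,2.1,0,0,0,0,-1],[0,0,0,0,0,0,-1],[0,0,0,0,0,0,-1],[0,0,3,0,0,0,-1],[0,0,4,0,0,0,-1]]}}

```text
clock: 25.8
position: [0.4423, 0.0769, 0.1012]
ee_rot: [-0.0, 1.0, -0.0, 0.003]
contact_force: [1.3, 0.7, -0.4]
width: 0.0853
gripper_force: 0.0
```

{"fn": "servo_tool", "kwargs": {"increments": [[0,0,3,0,0,0,-1],[0,0,3,0,0,0,-1],[0,0,1.2,0,0,0,-1],[0,0,0,0,0,0,-1],[0,0,0,0,0,0,-1]]}}

```text
clock: 26.3
position: [0.4406, 0.0769, 0.0285]
ee_rot: [-0.0, 1.0, 0.0, -0.0]
contact_force: [-0.7, 0.8, 1.3]
width: 0.0855
gripper_force: 0.0
```

{"fn": "servo_tool", "kwargs": {"increments": [[0,0,0,0,0,0,-0.6],[0,0,0,0,0,0,-0.4],[0,0,0,0,0,0,-0.2],[0,0,0,0,0,0,0],[0,0,0,0,0,0,0.2]], "squeeze": 40}}

```text
clock: 26.8
position: [0.4415, 0.0768, 0.0296]
ee_rot: [-0.0, 1.0, 0.0, 0.001]
contact_force: [-1.2, 0.1, 6.3]
width: 0.0584
gripper_force: 41.9
```

{"fn": "servo_tool", "kwargs": {"increments": [[0,0,-1,0,0,0,0.2],[0,0,-3,0,0,0,0.2],[0,0,-4,0,0,0,0.2],[0,0,-4,0,0,0,0.2],[0,-3,0,0,0,0,0.2]]}}

```text
clock: 27.3
position: [0.445, 0.1053, 0.1544]
ee_rot: [0.0, 1.0, -0.002, 0.007]
contact_force: [1.2, 0.5, -1.4]
width: 0.0582
gripper_force: 43.8
```

{"fn": "servo_tool", "kwargs": {"increments": [[0.5,-4,0,0,0,0,0.2],[1,-4,0,0,0,0,0.2],[1,-4,0,0,0,0,0.2],[1,-4,0,0,0,0,0.2],[0.9,-4,0,0,0,0,0.2]]}}

```text
clock: 27.8
position: [0.4848, 0.3084, 0.1492]
ee_rot: [-0.0, 1.0, 0.0, 0.0]
contact_force: [1.7, -0.1, 0.1]
width: 0.0586
gripper_force: 43.8
```

{"fn": "servo_tool", "kwargs": {"increments": [[0,-4,0,0,0,0,0.2],[0,-0.6,0,0,0,0,0.2],[0,0,0,0,0,0,0.2],[0,0,3,0,0,0,0.2],[0,0,3,0,0,0,0.2]]}}

```text
clock: 28.3
position: [0.4852, 0.3516, 0.0891]
ee_rot: [-0.0, 1.0, -0.0, 0.001]
contact_force: [0.7, -0.1, -1.9]
width: 0.0584
gripper_force: 43.8
```

{"fn": "servo_tool", "kwargs": {"increments": [[0,0,2,0,0,0,0.2],[0,0,1,0,0,0,0.2],[0,0,0,0,0,0,0.2],[0,0,0,0,0,0,0.2],[0,0,0,0,0,0,0.2]]}}

```text
clock: 28.8
position: [0.4858, 0.353, 0.0598]
ee_rot: [-0.001, 1.0, -0.0, 0.001]
contact_force: [0.1, -1.2, -1.4]
width: 0.0588
gripper_force: 43.8
```

{"fn": "servo_tool", "kwargs": {"increments": [[0,0,1.2,0,0,0,0.2],[0,0,0.8,0,0,0,0.2],[0,0,0.2,0,0,0,0.2],[0,0,0.2,0,0,0,0.2],[0,0,0,0,0,0,0.2]]}}

```text
clock: 29.3
position: [0.4845, 0.3527, 0.0338]
ee_rot: [0.0, 1.0, 0.0, -0.0]
contact_force: [-0.2, 0.5, -1.3]
width: 0.0584
gripper_force: 43.8
```

{"fn": "servo_tool", "kwargs": {"increments": [[0,0,0.2,0,0,0,0.2],[0,0,0,0,0,0,0.2],[0,0,0,0,0,0,0.2],[0,0,0,0,0,0,0.2],[0,0,0,0,0,0,0.2]]}}

```text
clock: 29.8
position: [0.485, 0.353, 0.0327]
ee_rot: [-0.0, 1.0, 0.0, 0.0]
contact_force: [-0.8, 0.5, 2.1]
width: 0.0585
gripper_force: 44.1
```

{"fn": "servo_tool", "kwargs": {"increments": [[0,0,0,0,0,0,-0.4],[0,0,0,0,0,0,-0.7],[0,0,0,0,0,0,-1],[0,0,-3,0,0,0,-1],[0,0,-5,0,0,0,-1]]}}

```text
clock: 30.3
position: [0.4822, 0.3512, 0.1094]
ee_rot: [0.002, 1.0, -0.0, -0.004]
contact_force: [0.6, 0.7, -0.3]
width: 0.0852
gripper_force: 0.0
```

{"fn": "servo_tool", "kwargs": {"increments": [[0,0,-5,0,0,0,-1],[-2,4,0,0,0,0,-1],[-2,4,0,0,0,0,-1],[-2,5,0,0,0,0,-1],[-1,4,0,0,0,0,-1]]}}

```text
clock: 30.8
position: [0.4138, 0.1845, 0.1621]
ee_rot: [0.0, 1.0, 0.001, -0.001]
contact_force: [0.6, -1.1, -0.5]
width: 0.0854
gripper_force: 0.0
```

{"fn": "servo_tool", "kwargs": {"increments": [[0,0,0,0,0,0,-1],[0,0,0,0,0,0,-1],[0,0,0,0,0,0,-1],[0,0,0,0,0,0,-1],[0,0,0,0,0,0,-1]]}}

```text
clock: 31.3
position: [0.4165, 0.1873, 0.1621]
ee_rot: [-0.0, 1.0, 0.001, -0.0]
contact_force: [1.1, 0.0, 0.1]
width: 0.0854
gripper_force: 0.0
```

```bash
python3 - <<'E'
from h import *
a=snap('wrist','w10');s=manip.get_state();print(s['position'],s['ee_rot'],s['width'],s['clock'])
for l in('cup','jar'): print(l,[(round(r['p'],2),[int(v) for v in r['box']]) for r in finder.silhouettes(l,'wrist')])
print([proj('wrist',[.446,y,.06]) for y in(.154,.185,.216)],proj('wrist',[.415,.185,.06]))
E
```

```text
[0.41639903 0.18716427 0.16205063] [-1.77177273e-05  9.99999765e-01  6.78640800e-04 -9.54721065e-05] 0.08546544258833018 31.35
cup [(0.94, [317, 201, 88, 93]), (0.56, [325, 330, 85, 96]), (0.21, [96, 108, 192, 213])]
jar [(0.7, [89, 143, 116, 89])]
[array([368.25530898, 200.7545371 ]), array([322.09601006, 200.64182899]), array([275.92737714, 200.52909808])] [321.89960133 244.8185269 ]
```

View pics/w10.png

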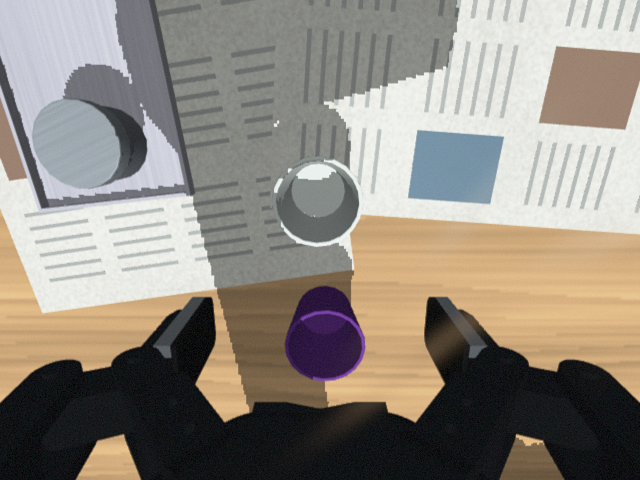

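The white cup's rim centre is at (318,202), purple is behind it, and the jar stands in the small tray. Now the cup, with a light grip.

{"fn": "servo_tool", "kwargs": {"increments": [[2.9,0,0,0,0,0,-1],[0,0,0,0,0,0,-1],[0,0,0,0,0,0,-1],[0,0,3,0,0,0,-1],[0,0,4,0,0,0,-1]]}}

```text
clock: 31.95
position: [0.4463, 0.187, 0.0932]
ee_rot: [-0.001, 1.0, 0.0, 0.003]
contact_force: [1.1, 0.8, -0.4]
width: 0.0851
gripper_force: 0.0
```

{"fn": "servo_tool", "kwargs": {"increments": [[0,0,3,0,0,0,-1],[0,0,2,0,0,0,-1],[0,0,1.2,0,0,0,-1],[0,0,0,0,0,0,-1],[0,0,0,0,0,0,-1]]}}

```text
clock: 32.45
position: [0.4447, 0.1864, 0.0304]
ee_rot: [0.0, 1.0, 0.0, -0.0]
contact_force: [0.6, 0.2, 0.4]
width: 0.0855
gripper_force: 0.0
```

{"fn": "servo_tool", "kwargs": {"increments": [[0,0,0,0,0,0,-0.6],[0,0,0,0,0,0,-0.5],[0,0,0,0,0,0,-0.3],[0,0,0,0,0,0,-0.1],[0,0,0,0,0,0,0.1]], "squeeze": 20}}

```text
clock: 32.95
position: [0.4459, 0.1866, 0.0313]
ee_rot: [-0.0, 1.0, -0.0, 0.001]
contact_force: [-0.3, 1.0, 5.9]
width: 0.0593
gripper_force: 20.7
```

{"fn": "servo_tool", "kwargs": {"increments": [[0,0,-1,0,0,0,0.1],[0,0,-2,0,0,0,0.1],[0,0,-4,0,0,0,0.1],[0,0,-3,0,0,0,0.1],[2,-2,0,0,0,0,0.1]]}}

```text
clock: 33.45
position: [0.4654, 0.2056, 0.135]
ee_rot: [-0.0, 1.0, -0.001, 0.003]
contact_force: [0.5, 0.1, -1.3]
width: 0.0591
gripper_force: 21.8
```

{"fn": "servo_tool", "kwargs": {"increments": [[3,-3,0,0,0,0,0.1],[3,-3,0,0,0,0,0.1],[3,-3,0,0,0,0,0.1],[1.3,-3,0,0,0,0,0.1],[0,-3,0,0,0,0,0.1]]}}

```text
clock: 33.95
position: [0.5704, 0.3573, 0.1304]
ee_rot: [-0.0, 1.0, -0.001, 0.001]
contact_force: [-0.2, -0.7, 0.4]
width: 0.0594
gripper_force: 21.8
```

{"fn": "servo_tool", "kwargs": {"increments": [[0,0,0,0,0,0,0.1],[0,0,0,0,0,0,0.1],[0,0,2,0,0,0,0.1],[0,0,3,0,0,0,0.1],[0,0,2,0,0,0,0.1]]}}

```text
clock: 34.45
position: [0.5671, 0.3544, 0.0592]
ee_rot: [0.001, 1.0, -0.0, -0.001]
contact_force: [0.3, -1.1, -0.2]
width: 0.0594
gripper_force: 21.8
```

{"fn": "servo_tool", "kwargs": {"increments": [[0,0,1,0,0,0,0.1],[0,0,0.5,0,0,0,0.1],[0,0,0,0,0,0,0.1],[0,0,0,0,0,0,0.1],[0,0,0,0,0,0,0.1]]}}

```text
clock: 34.95
position: [0.5689, 0.3566, 0.0466]
ee_rot: [-0.0, 1.0, -0.0, 0.001]
contact_force: [-0.4, -0.1, -0.0]
width: 0.0596
gripper_force: 21.8
```

{"fn": "servo_tool", "kwargs": {"increments": [[0,0,0.6,0,0,0,0.1],[0,0,0.3,0,0,0,0.1],[0,0,0.2,0,0,0,0.1],[0,0,0,0,0,0,0.1],[0,0,0,0,0,0,0.1]]}}

```text
clock: 35.45
position: [0.5681, 0.3563, 0.0344]
ee_rot: [0.0, 1.0, 0.0, -0.0]
contact_force: [-0.6, -0.1, 1.7]
width: 0.0591
gripper_force: 21.9
```

{"fn": "servo_tool", "kwargs": {"increments": [[0,0,0.1,0,0,0,0.1],[0,0,0,0,0,0,0.1],[0,0,0,0,0,0,0.1],[0,0,0,0,0,0,0.1],[0,0,0,0,0,0,0.1]]}}

```text
clock: 35.95
position: [0.5683, 0.3564, 0.0343]
ee_rot: [-0.0, 1.0, 0.0, 0.0]
contact_force: [-1.7, -1.2, 7.3]
width: 0.0592
gripper_force: 22.1
```

Contact. I release slowly, rise, and back off for a last look.

{"fn": "servo_tool", "kwargs": {"increments": [[0,0,0,0,0,0,-0.5],[0,0,0,0,0,0,-0.8],[0,0,0,0,0,0,-1],[0,0,0,0,0,0,-1],[0,0,-3,0,0,0,-1]]}}

```text
clock: 36.45
position: [0.5651, 0.3547, 0.059]
ee_rot: [0.002, 1.0, -0.0, -0.004]
contact_force: [0.3, -0.1, -0.2]
width: 0.0853
gripper_force: 0.0
```

{"fn": "servo_tool", "kwargs": {"increments": [[0,0,-5,0,0,0,-1],[0,0,-5,0,0,0,-1],[-3,3,-4,0,0,0,-1],[-4,3,0,0,0,0,-1],[-4,3,0,0,0,0,-1]]}}

```text
clock: 36.95
position: [0.4622, 0.2701, 0.1988]
ee_rot: [-0.001, 1.0, 0.0, 0.002]
contact_force: [-0.5, -0.7, 0.3]
width: 0.0854
gripper_force: 0.0
```

{"fn": "servo_tool", "kwargs": {"increments": [[-4,3,0,0,0,0,-1],[0,0,0,0,0,0,-1],[0,0,0,0,0,0,-1],[0,0,0,0,0,0,-1],[0,0,0,0,0,0,-1]]}}

```text
clock: 37.45
position: [0.424, 0.2414, 0.1977]
ee_rot: [-0.0, 1.0, 0.0, 0.001]
contact_force: [0.4, 0.7, -0.1]
width: 0.0854
gripper_force: 0.0
```

```bash
python3 - <<'E'
from h import *
a,b,c=[optics.get_image(n) for n in('wrist','side','scene')]
z=lambda im,r0,r1,c0,c1:cv2.resize(im[r0:r1,c0:c1],(400,300),interpolation=cv2.INTER_CUBIC)
m=np.vstack([np.hstack([cv2.resize(a,(400,300)),z(b,225,285,350,430)]),np.hstack([z(c,210,330,400,560),z(b,360,465,230,410)])])
cv2.imwrite('pics/m11.png',m[:,:,::-1])
s=manip.get_state();print(s['position'],s['clock'],s['contact_force'])
for p in([.485,.353,.048],[.568,.356,.063]):print(proj('wrist',p),proj('scene',p))
E
```

```text
[0.42332382 0.24114053 0.19730317] 37.6 [-0.19671055  0.19857192 -0.25112188]
[174.9852369  149.14434673] [472.22121952 248.0536464 ]
[148.05023699  22.03121628] [472.40267982 274.05303012]
```

View pics/m11.png

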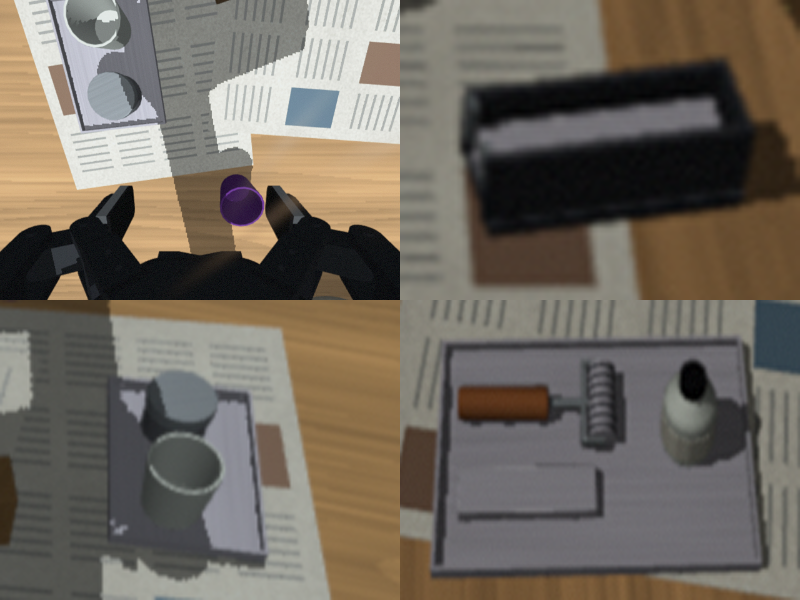

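Jar and cup stand inside the small tray, the long tray holds the roller, bar and bottle, and the remaining bars lie level inside the feeder. I hand the job in.

```bash
python3 -c "
from rig import manip
print(manip.sign_off())"
```

```text
the job is handed in; nothing more can be done
None
```

Both kits are made up and handed in after about 38 s: the last pictures showed the bottle, roller and lowest bar in the long tray, the jar and cup upright in the small tray, and the other bars still in the feeder, but the sign-off returned no verdict.

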